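Centre the glaze bowl on the studio scale and tare it

ROBOT

A 6-joint arm with a two-finger parallel gripper is mounted at the origin on the work surface. World frame = base frame: x ahead of the robot, y to its left, z up, the work surface at z = 0. Lengths are in m, angles in rad, forces in N, time in s.
With the tool pointing down it reaches from about 0.35 to 0.775 m from the base axis. Payload 7.3 kg.
Tool frame: the origin (TCP) lies on the centre line of the jaws, within the pads' length; the fingertips stand ahead of it and the grasp point (between the pads) lies 11 mm behind it (robot.nose_length is the z of the fingertips in the tool frame, in m); z points along the fingers, y is the line along which they close (so a half turn about z gives the same grasp; the last joint's range is limited). The gripper opens to 92 mm and grips with 3 to 60 N. Pads are 19 mm wide; open, the fingers measure 130 mm over their backs; the gripper's body (75 mm by 190 mm) begins 47 mm behind the grasp point.
Start: joints at [-1.27, 0.342, 1.524, -0, 1.275, -0.146], TCP at [0.227, -0.473, 0.235] pointing down, gripper open.
Joint ranges: [-2.53, 2.53], [-0.77, 2.02], [0.04, 2.7], [-1, 4.14], [0.28, 2.66], [-3.11, 3.11]. Speed limits (rad/s): [2.57, 2.57, 3.14, 3.14, 3.14, 3.14].

INTERFACE

Orientations are given as [roll, pitch, yaw] about the fixed x, y, z axes, in that order (R = Rz(yaw) Ry(pitch) Rx(roll)).
In Python, from cell import robot, cams gives the robot as it stands. The module is installed in compiled form; this text tells all that it offers.
- The arm moves only by the tool carry_out, never from a script. Its argument "deltas" is a list of rows, each a list of 7 numbers: the shift along the tool's x, y, z in cm, then the turn, a rotation vector about the tool's x, y, z in rad, then the opening, from 0 (shut) to 1 (fully open). A call has exactly 8 rows; each row shifts and turns the commanded pose from where the row before left it, along the tool's axes as they then stand; what a row does not reach is not made up. A row lasts 1/12 s, in which the tool goes at most 41.7 mm and 7.16 degrees, less where a joint would pass 70% of its speed; a pose out of reach is approached as far as the arm can. A call is refused whole if a number of a shift passes 4.17 or a number of a turn 0.125, either way. A call with a gripper value outside its range is refused whole. The fingers move at their own pace and stop on an object; "force" is the grip in N (left out, the last holds). Time passes only in rows, so rows that do not move let the fingers close, or fill a call up. It gives the time, the measured TCP pose, the force, the opening and the grip force at its end, in the units of the state.
- robot.observe(): the state, without advancing time (a new reading comes with each control period).
- cams.read_camera(name): name is "side" or "top"; returns a dict with "image" (400x640x3 uint8, blue, green, red), "depth" (400x640 float32, m along the optical axis (not along the pixel's ray), 0 where there is no reading), "fx", "fy", "cx", "cy" (pixels), "D" ([k1, k2, p1, p2, k3] as OpenCV has them; the pictures are not rectified), "world_to_cam" (4x4, takes a point from world to camera coordinates). Camera axes: x right, y up, looking along -z (the intrinsics and any distortion apply to the point x, -y, -z); pixel columns grow to the right and rows downward; lengths in m; the calibration is good to about 2 mm. A picture is of the moment at which its call begins.
- robot.hand_in(): hands the job in; it is judged then, once.
The state is a dict: "time": time; "qpos": joint angles; "qvel": joint speeds; "joint_efforts": joint torques, N m; "tool_pos": TCP position; "tool_rot": TCP orientation; "contact_force": force on the tool from outside, world axes, zero at the start; "torque": the same for the moment, N m; "opening": finger opening in m; "grip_force": force on a finger pad.
Only numpy, scipy, OpenCV 4.12 (cv2) and the standard library are available. Lean on these libraries where they do the work, as an engineer would, in place of code of your own. Each camera call takes 0.05 s, during which the arm holds its last target. There are 200 camera calls.

TASK

The empty glaze bowl stands too far forward on the pan of the bench scale: with shut fingertips or the outside of the fingers push it along the pan to the middle, without lifting it, and let go of it. Then reach a fingertip down into the round well on the key panel, press the sunken tare key fully down, hold it there for a good second without touching bowl or pan, and come out again so that the key springs back. Never press the power key in the rectangular well, and leave the jar, stick pot, tiles and trimming tool beside the scale where they are.

Things in the scene. Friction and masses are not known exactly. Their poses are not given: they have to be found in the camera images.
- scale: low white plastic bench scale, fixed, 300 mm deep (x) by 230 mm wide (y). Origin on the table under the middle of the pan; the axes turn with the scale: x points from the key panel to the rear, y to the left as seen from the panel side, z up. Its key panel is the flat level front part, from x = -200 to -105 mm, top face 54 mm above the table, with a dark-framed flat display in its middle, a tiny green bubble level before it (not a key) and a well at each side.
- pan_middle (a point): middle of the upper face of the pan, 68 mm above the table; axes as scale. The pan is a flat, level, fixed plain steel plate, 190 mm (x) by 225 mm (y) and 6 mm thick, with its upper face 14 mm higher than the key panel.
- bowl_mid (a point): on the axis of the loose, empty, light clay-brown round bowl, half-way up it (28 mm over its underside). Height 56 mm; outside diameter 88 mm at the foot, 120 mm at 12 mm above the foot, widening to 128 mm at the rim; wall 5 mm; about 0.4 kg. It stands upright on the pan and slides when pushed.
- tare_key_top (a point): middle of the upper face of the unpressed tare key, fixed to the scale at x = -155, y = -80 mm, 38 mm above the table (the point does not go down with the key). A round grey key, 34 mm across, at the bottom of a round well 46 mm in diameter (right side of the panel seen from the panel side); the key's face lies 16 mm below the panel's top face. Goes straight down.
- tare_key (a joint): how far the tare key is pressed, m: 0 up, 0.005 fully down. Spring: starts to move at 1.5 N, fully down at 5 N, springs back by itself.
- power_key_top (a point): middle of the upper face of the power key, fixed to the scale at x = -155, y = +80 mm, 38 mm above the table. A rectangular grey key, 34 by 24 mm, in a rectangular well 46 mm (x) by 36 mm (y) on the other side of the display. Not to be pressed.
- power_key (a joint): how far the power key is pressed, m: 0 up, 0.005 fully down; same spring.
- glaze_jar: bystander: amber glass jar with black lid, 66 mm across, 85 mm tall, left of the scale; origin at its underside
- stick_pot: bystander: open pale clay pot, 80 mm across, 100 mm tall, with thin wooden sticks standing up to about 180 mm, right of the scale; origin at its underside
- tiles: bystander: stack of four pale tiles, 75 mm square, 36 mm tall, right of the scale; origin at its underside
- trim_tool: bystander: trimming tool with wooden handle and wire loop, 150 mm long and 13 mm high, lying left of the scale; origin underneath, near the middle of the handle
There are look-alikes about, which are no part of the job. Of the things like the part that bears bowl_mid, leave any that is blue, orange or red; of the rest the larger one is meant.

How it is judged:
On the way, in this order (a step that is already met when the one before it is completed fails the run):
1. the bowl stands within 18 mm of the middle of the pan, at rest and let go of (horizontal distance between bowl_mid and pan_middle below 0.018 m and linear speed of bowl below 0.01 m/s and contact force between each of the arm, the fingers and bowl below 0.2 N and value of joint tare_key below 0.001 m), for 0.2 s.
2. the tare key is held down at least 3.5 mm for 0.8 s by the fingers, while the robot touches neither bowl nor pan (value of joint tare_key above 0.0035 m and contact force between the fingers and tare_key above 1 N and contact force between each of the arm, the fingers and bowl below 0.2 N and contact force between each of the arm, the fingers and pan below 0.2 N and horizontal distance between bowl_mid and pan_middle below 0.018 m), for 0.8 s.
At the end, for the whole second after the job is handed in: The bowl stands upright and at rest on the pan, its axis within 18 mm of the pan's middle, and both keys are up again (within 1 mm) (value of joint each of tare_key, power_key below 0.001 m and horizontal distance between bowl_mid and pan_middle below 0.018 m and z of bowl_mid in the frame of pan_middle between 0.025 and 0.031 m and angle between bowl's own z axis and vertical below 0.05 rad and linear speed of bowl below 0.01 m/s); the robot touches nothing.
It fails at once if the power key is pressed by more than 2 mm (value of joint power_key above 0.002 m).
It fails at once if the bowl is lifted off the pan by more than 8 mm or tipped by more than 0.3 rad (z of bowl_mid in the frame of pan_middle above 0.036 m or angle between bowl's own z axis and vertical above 0.3 rad).
It fails at once if a bystander is moved by more than 15 mm (distance of any of glaze_jar, stick_pot, tiles, trim_tool from where it was at the start of the episode above 0.015 m).
It also fails if it takes over 54 s, if anything falls off the work surface, if the arm or the gripper's body presses on something with over 40 N, if the wrist force passes 120 N, or if a joint passes its speed limit or range.

## Working session

There is one attempt and no reset: what is moved stays moved. The work goes in short steps, Python scripts to look and compute and a tool call to move; the robot and the scene stay as the last step left them, time stands still between calls to the robot, and variables do not carry over. Pictures are saved under pics/ and viewed, at most 10 in all, crops included, and the job is handed in when it is done.

Besides the shell and the picture viewer there is one more tool, called after "Emit:" by a JSON object that holds its "op" and its "data". carry_out: Moves the arm, as the interface text tells. Its arguments: {"type":"object","properties":{"deltas":{"type":"array","items":{"type":"array","items":{"type":"number"}}},"force":{"type":"number"}},"required":["deltas"]}

```bash
mkdir -p pics
python3 - <<'E'
from cell import robot, cams
import cv2,numpy as np,pickle
print(robot.observe(), robot.nose_length)
for n in("top","side"):
    d=cams.read_camera(n); cv2.imwrite(f"pics/{n}0.png",d["image"]); pickle.dump(d,open(n+"0.pkl","wb"))
    print(n,d["fx"],d["fy"],d["cx"],d["cy"],d["D"],d["world_to_cam"],(d["depth"]>0).mean())
E
```

```text
{'time': 0.0, 'qpos': array([-1.26998140e+00,  3.42693535e-01,  1.52499334e+00,  1.15590572e-05,
        1.27536929e+00, -1.46017157e-01]), 'qvel': array([-5.27194327e-04, -1.20200795e-03, -1.47697834e-03, -1.37151670e-03,
       -2.20188770e-04, -9.15640091e-05]), 'joint_efforts': array([-3.80750702e-03, -4.31262946e+01, -2.44222087e+01,  7.15118204e-02,
        5.60399517e-02, -1.32163213e-04]), 'tool_pos': array([ 0.22676087, -0.4730863 ,  0.23406835]), 'tool_rot': array([-3.14014632e+00, -2.23875251e-04,  4.46828549e-01]), 'contact_force': array([ 0.98638031, -0.12267725,  0.72087147]), 'torque': array([-0.01561542, -0.0359114 ,  0.00833227]), 'grip_force': 0.0, 'opening': 0.09181144075143892} 0.008
top 476.91976842989783 476.91976842989783 317.62361420692446 208.50882996222194 [-0.0401774  0.         0.         0.         0.       ] [[ 0.0041263  -0.99945622  0.03271456  0.01755132]
 [ 0.99372094  0.00775613  0.11161784 -0.59880469]
 [-0.11181088  0.03204857  0.99321257 -1.08248584]
 [ 0.          0.          0.          1.        ]] 0.99583984375
side 493.7335705206204 493.7335705206204 317.39037952637455 203.0277509289932 [-0.07220852  0.          0.          0.          0.        ] [[ 0.99420043 -0.10523554 -0.02215833 -0.56838296]
 [ 0.07104201  0.48798352  0.86995697 -0.14036202]
 [-0.08073749 -0.86648576  0.49262956 -1.00981847]
 [ 0.          0.          0.          1.        ]] 0.99598828125
```

View pics/top0.png

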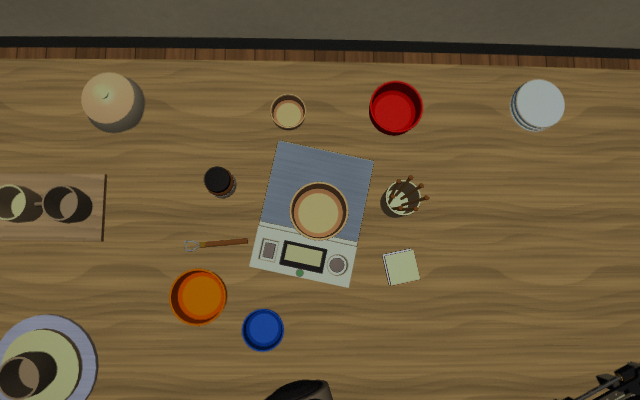

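View pics/side0.png

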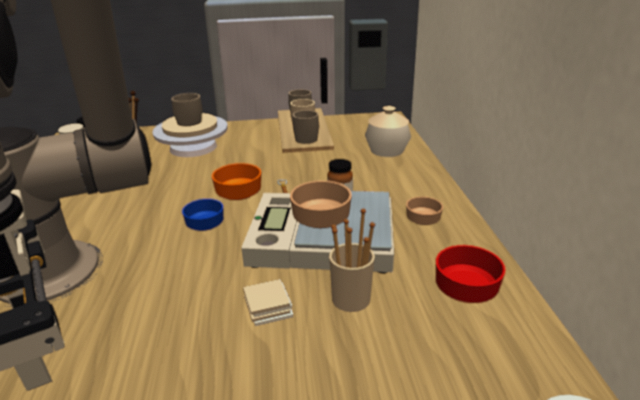

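The top view shows the scale with the pan (corners about (277,141), (373,160) at the rear), the bowl at (319,211), the round tare well at (337,265) and the rectangular power well at (269,250). The jar is at (219,181), the tool at (220,243), the pot at (404,197) and the tiles at (401,267). The side view confirms that the brown bowl stands on the pan, with the sticks rising between the camera and the pan's right edge.

```bash
cat > h.py <<'E'
import numpy as np,cv2
def K(d): return np.array([[d["fx"],0,d["cx"]],[0,d["fy"],d["cy"]],[0,0,1]])
def rays(d,uv):
    p=cv2.undistortPoints(np.float64(uv).reshape(-1,1,2),K(d),np.array(d["D"])).reshape(-1,2)
    return np.c_[p[:,0],-p[:,1],-np.ones(len(p))]
def onplane(d,uv,z):
    R=d["world_to_cam"][:3,:3];c=-R.T@d["world_to_cam"][:3,3]
    r=rays(d,uv)@R
    return c+r*((z-c[2])/r[:,2])[:,None]
def cloud(d):
    v,u=np.mgrid[:400,:640]; r=rays(d,np.c_[u.ravel(),v.ravel()])
    pc=r*d["depth"].reshape(-1,1); R=d["world_to_cam"][:3,:3]
    return ((pc-d["world_to_cam"][:3,3])@R).reshape(400,640,3)
def circ(p):
    A=np.c_[2*p[:,:2],np.ones(len(p))]; s=np.linalg.lstsq(A,(p[:,:2]**2).sum(1),rcond=None)[0]
    return s[:2],np.sqrt(s[2]+s[0]**2+s[1]**2)
def bowl(d,c0=None):
    P=cloud(d); h=cv2.cvtColor(d["image"],cv2.COLOR_BGR2HSV)
    m=(P[...,2]>.115)&(P[...,2]<.132)
    if c0 is None: c0=P[211,319,:2]
    m&=np.hypot(P[...,0]-c0[0],P[...,1]-c0[1])<.085
    p=P[m]; return p
E
python3 - <<'E'
from h import *; import pickle
t=pickle.load(open("top0.pkl","rb")); P=cloud(t)
print("bowl floor",P[211,319],"panel",P[240,262],P[262,320],"pan",P[160,300],"key",P[265,337],P[250,269],"table",P[300,400])
p=bowl(t); print(len(p),p[:,2].mean()); c,r=circ(p); print("rim",c,r)
# pan: bluish
hsv=cv2.cvtColor(t["image"],cv2.COLOR_BGR2HSV)
print(hsv[160,300],hsv[200,280],hsv[245,258])
b,g,rr=[t["image"][...,i].astype(int) for i in range(3)]
m=((b-rr>12)&(P[...,2]>.045)&(P[...,2]<.085)).astype(np.uint8)
m[:, :240]=0;m[:,390:]=0
cs,_=cv2.findContours(m,cv2.RETR_EXTERNAL,cv2.CHAIN_APPROX_NONE); k=max(cs,key=cv2.contourArea)
hull=cv2.convexHull(k); q=onplane(t,hull.reshape(-1,2),.068)
rc=cv2.minAreaRect(np.float32(q[:,:2]*1000)); print("pan rect mm",rc)
# whole scale
m=((P[...,2]>.04)&(P[...,2]<.13)).astype(np.uint8); n,L=cv2.connectedComponents(m)
l=L[160,300]; mm=(L==l)&(P[...,2]<.08); q=P[mm]; print("scale rect",cv2.minAreaRect(np.float32(q[:,:2]*1000)))
# keys
im=t["image"][225:295,240:365]; cv2.imwrite("pics/crop.png",cv2.resize(im,None,fx=6,fy=6,interpolation=cv2.INTER_CUBIC))
for u,v,s in((337,265,"tare"),(269,250,"power")):
    w=np.zeros((400,640),bool);w[v-16:v+17,u-16:u+17]=1
    q=P[w&(P[...,2]<.047)&(P[...,2]>.03)];print(s,len(q),q.mean(0),cv2.minAreaRect(np.float32(q[:,:2]*1000)))
for u,v,s,lo in((219,181,"jar",.07),(404,197,"pot",.09),(401,267,"tiles",.03)):
    w=np.zeros((400,640),bool);w[v-28:v+29,u-28:u+29]=1
    q=P[w&(P[...,2]>lo)];print(s,q.mean(0),q.min(0),q.max(0))
E
```

```text
bowl floor [0.58826431 0.01938145 0.07600457] panel [0.5233801  0.14792112 0.05395793] [0.47428408 0.01589873 0.05416237] pan [0.70664233 0.06310219 0.0662889 ] key [ 0.46757787 -0.02380987  0.03948433] [0.50118855 0.13273631 0.03907941] table [ 0.38505288 -0.17673557  0.00066314]
484 0.1231225452662076
rim [0.58416005 0.02247152] 0.06054640987251676
[106  41 118] [106  46 116] [ 45  22 164]
pan rect mm ((636.8485717773438, 23.51378631591797), (222.15621948242188, 187.05528259277344), 78.12474822998047)
scale rect ((588.0889892578125, 33.934242248535156), (230.6686553955078, 301.3645935058594), 78.1920394897461)
tare 204 [ 0.46878497 -0.02376849  0.03759245] ((478.7659606933594, -25.863088607788086), (44.13300704956055, 60.46232604980469), 79.0450210571289)
power 202 [0.50178576 0.13503773 0.03698562] ((501.62811279296875, 134.8098907470703), (34.81327819824219, 45.95061111450195), 77.47183227539062)
jar [0.65347823 0.24512032 0.10570203] [0.47393864 0.05687831 0.07037611] [0.68768475 0.27754183 1.14140165]
pot [ 0.61498482 -0.16200407  0.14508659] [ 0.47393864 -0.20505719  0.09014418] [0.65706069 0.05687831 1.14140165]
tiles [ 0.46290741 -0.17083992  0.05375802] [ 0.42188692 -0.21529449  0.03033098] [0.50291643 0.05687831 1.14140165]
```

View pics/crop.png

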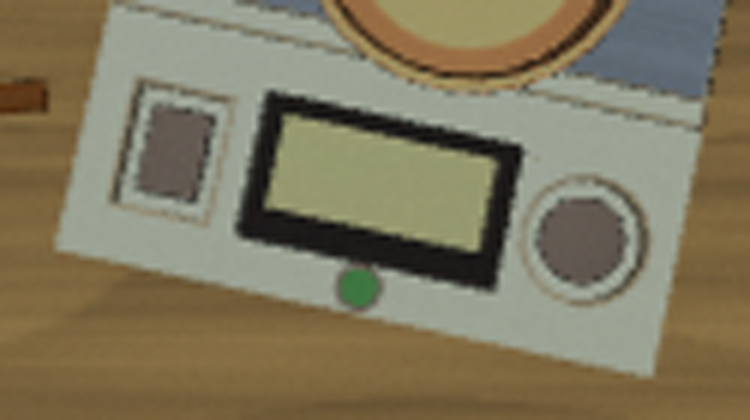

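Everything agrees with the given sizes: the pan rectangle is 222x187 mm, the scale 231x301 mm, and the keys lie where the scale pose (middle (0.637, 0.023), yaw -0.207) predicts. The bowl axis is at (0.584, 0.022). It therefore needs about 53 mm along world +x. I'll tow it from inside with the shut fingers, low on the far wall. First I turn to yaw of about 1.56 and shut the gripper.

Emit:
{"op": "carry_out", "data": {"deltas": [[0,0,0,0,0,-0.12,0],[0,0,0,0,0,-0.12,0],[0,0,0,0,0,-0.12,0],[0,0,0,0,0,-0.12,0],[0,0,0,0,0,-0.12,0],[0,0,0,0,0,-0.12,0],[0,0,0,0,0,-0.12,0],[0,0,0,0,0,-0.12,0]], "force": 20}}

```text
time: 0.77
tool_pos: [0.2268, -0.4732, 0.2343]
tool_rot: [-3.141, -0.001, 1.413]
contact_force: [-0.1, 0.7, -0.5]
opening: 0.0428
grip_force: 0.0
```

Emit:
{"op": "carry_out", "data": {"deltas": [[0,0,0,0,0,-0.08,0],[0,0,0,0,0,-0.08,0],[3,2,0,0,0,0,0],[3,2,0,0,0,0,0],[3,2,0,0,0,0,0],[3,2,0,0,0,0,0],[3,2,0,0,0,0,0],[3,2,0,0,0,0,0]]}}

```text
time: 1.43
tool_pos: [0.348, -0.2923, 0.2345]
tool_rot: [-3.141, -0.0, 1.566]
contact_force: [1.8, 0.2, -0.2]
opening: 0.0007
grip_force: 0.0
```

Emit:
{"op": "carry_out", "data": {"deltas": [[3.2,2.4,0,0,0,0,0],[3.2,2.4,0,0,0,0,0],[3.2,2.4,0,0,0,0,0],[3.2,2.4,0,0,0,0,0],[3.2,2.4,0,0,0,0,0],[3.2,2.4,0,0,0,0,0],[3.2,2.4,0,0,0,0,0],[3.2,2.4,0,0,0,0,0]]}}

```text
time: 2.1
tool_pos: [0.5413, -0.0367, 0.2344]
tool_rot: [-3.141, 0.0, 1.567]
contact_force: [1.1, -0.7, 0.4]
opening: 0.0007
grip_force: 0.0
```

Emit:
{"op": "carry_out", "data": {"deltas": [[2,1.8,0,0,0,0,0],[2,1.8,0,0,0,0,0],[1.8,1.6,0,0,0,0,0],[0,0,2,0,0,0,0],[0,0,2,0,0,0,0],[0,0,2,0,0,0,0],[0,0,0,0,0,0,0],[0,0,0,0,0,0,0]]}}

```text
time: 2.77
tool_pos: [0.5922, 0.0192, 0.1738]
tool_rot: [-3.139, -0.0, 1.567]
contact_force: [0.0, 0.3, 0.7]
opening: 0.0006
grip_force: 0.0
```

Emit:
{"op": "carry_out", "data": {"deltas": [[0.3,0,1.5,0,0,0,0],[0,0,1.5,0,0,0,0],[0,0,1.5,0,0,0,0],[0,0,1.5,0,0,0,0],[0,0,1,0,0,0,0],[0,0,0.8,0,0,0,0],[0,1,0,0,0,0,0],[0,0.8,0,0,0,0,0]]}}

```text
time: 3.43
tool_pos: [0.6115, 0.0219, 0.0972]
tool_rot: [3.141, 0.0, 1.567]
contact_force: [0.3, -0.1, 0.1]
opening: 0.0004
grip_force: 0.0
```

Emit:
{"op": "carry_out", "data": {"deltas": [[0,0.2,0,0,0,0,0],[0,0.2,0,0,0,0,0],[0,0.2,0,0,0,0,0],[0,0.2,0,0,0,0,0],[0,0.2,0,0,0,0,0],[0,0.2,0,0,0,0,0],[0,0.2,0,0,0,0,0],[0,0.2,0,0,0,0,0]]}}

```text
time: 4.1
tool_pos: [0.6262, 0.0219, 0.0967]
tool_rot: [-3.14, 0.0, 1.567]
contact_force: [-3.6, -0.1, 2.4]
opening: 0.0005
grip_force: 2.1
```

Run:
```python
from cell import robot, cams
from h import *
d=cams.read_camera("side"); cv2.imwrite("pics/side1.png",cv2.resize(d["image"][130:320,200:440],None,fx=3,fy=3))
t=cams.read_camera("top"); p=bowl(t,np.array([.60,.022])); print(len(p),circ(p))
```

```text
124 (array([0.58809651, 0.02250569]), np.float64(0.059841907370936885))
```

View pics/side1.png

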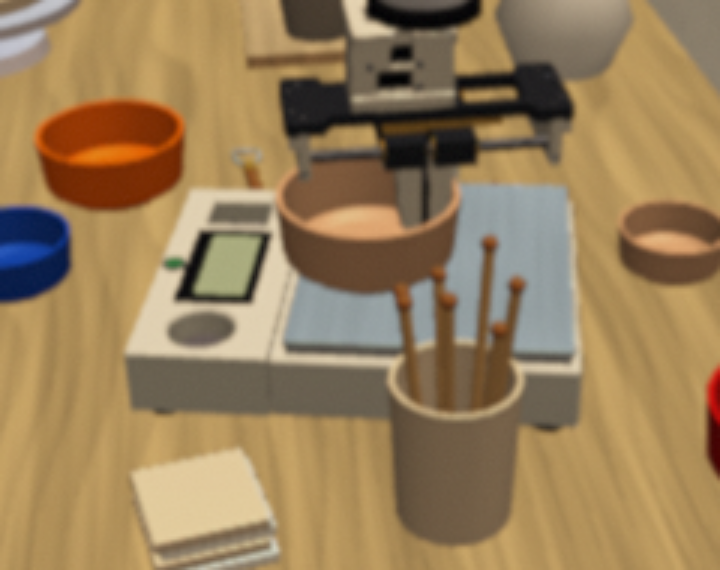

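The picture shows the shut fingers inside the bowl against its rear wall. The bowl is flat on the pan and starting to slide (about 3.6 N), so I push the remaining 47 mm or so.

Emit:
{"op": "carry_out", "data": {"deltas": [[0,0.3,0,0,0,0,0],[0,0.3,0,0,0,0,0],[0,0.3,0,0,0,0,0],[0,0.3,0,0,0,0,0],[0,0.3,0,0,0,0,0],[0,0.3,0,0,0,0,0],[0,0.3,0,0,0,0,0],[0,0.3,0,0,0,0,0]]}}

```text
time: 4.87
tool_pos: [0.6512, 0.0218, 0.0967]
tool_rot: [3.142, 0.0, 1.567]
contact_force: [-3.5, -0.9, 2.5]
opening: 0.0007
grip_force: 2.0
```

Emit:
{"op": "carry_out", "data": {"deltas": [[0,0.3,0,0,0,0,0],[0,0.3,0,0,0,0,0],[0,0.3,0,0,0,0,0],[0,0.3,0,0,0,0,0],[0,0.3,0,0,0,0,0],[0,0.3,0,0,0,0,0],[0,0.2,0,0,0,0,0],[0,0,0,0,0,0,0]]}}

```text
time: 5.53
tool_pos: [0.6715, 0.0217, 0.0967]
tool_rot: [3.141, 0.0, 1.567]
contact_force: [-2.0, -0.1, 1.3]
opening: 0.0002
grip_force: 1.0
```

Run:
```python
from cell import robot, cams
from h import *
t=cams.read_camera("top"); p=bowl(t,np.array([.635,.022])); print(len(p),circ(p),robot.observe()["tool_pos"])
```

```text
121 (array([0.63440979, 0.02268221]), np.float64(0.060059136409912256)) [0.67143733 0.02173472 0.09670276]
```

The bowl is about 3 mm from the middle. I back away from the wall and lift out.

Emit:
{"op": "carry_out", "data": {"deltas": [[0,-0.5,0,0,0,0,0],[0,-1,0,0,0,0,0],[0,-1.5,0,0,0,0,0],[0,-0.5,-1,0,0,0,0],[0,0,-3,0,0,0,0],[0,0,-4,0,0,0,0],[0,0,-4,0,0,0,0],[0,0,0,0,0,0,0]]}}

```text
time: 6.25
tool_pos: [0.6398, 0.0217, 0.2271]
tool_rot: [3.124, 0.001, 1.567]
contact_force: [0.2, -0.3, 0.8]
opening: 0.0001
grip_force: 0.0
```

Emit:
{"op": "carry_out", "data": {"deltas": [[0,-4,0,0,0,0,0],[0,-4,0,0,0,0,0],[0,-4,0,0,0,0,0],[0,-4,0,0,0,0,0],[0,-4,0,0,0,0,0],[0,0,0,0,0,0.1,1],[0,0,0,0,0,0.1,1],[0,0,0,0,0,0,1]]}}

```text
time: 6.92
tool_pos: [0.436, 0.0226, 0.2179]
tool_rot: [3.138, -0.0, 1.363]
contact_force: [-0.4, 0.5, -0.2]
opening: 0.016
grip_force: 0.0
```

Emit:
{"op": "carry_out", "data": {"deltas": [[0,0,0,0,0,0,1],[0,0,0,0,0,0,1],[0,0,0,0,0,0,1],[0,0,0,0,0,0,1],[0,0,0,0,0,0,1],[0,0,0,0,0,0,1],[0,0,0,0,0,0,1],[0,0,0,0,0,0,1]]}}

```text
time: 7.58
tool_pos: [0.4359, 0.0227, 0.2166]
tool_rot: [-3.142, 0.0, 1.367]
contact_force: [0.3, 0.2, -0.3]
opening: 0.0691
grip_force: 0.0
```

Run:
```python
from cell import robot, cams
from h import *
t=cams.read_camera("top"); p=bowl(t,np.array([.635,.022])); print(len(p),circ(p))
cv2.imwrite("pics/top2.png",t["image"])
s=robot.observe(); print(s["tool_pos"],s["tool_rot"],s["opening"],s["qpos"])
k=np.array([.4688,-.0234])
for off in(.0555,):
  y=s["tool_rot"][2]; print("tcp goal",k-off*np.array([np.sin(y),-np.cos(y)]))
# ray check of tare key (dark grey disc) on z=.038
h=cv2.cvtColor(t["image"],cv2.COLOR_BGR2HSV)
```

```text
487 (array([0.63328205, 0.02320801]), np.float64(0.06064254268211701))
[0.43586017 0.02270461 0.21665269] [-3.14152952e+00  9.30443165e-05  1.36698704e+00] 0.07291920178195714 [-1.23847008e-01  1.97447059e-01  1.77902506e+00 -9.54480821e-05
  1.16519091e+00  7.99999432e-02]
tcp goal [ 0.4144487  -0.01216673]
```

View pics/top2.png

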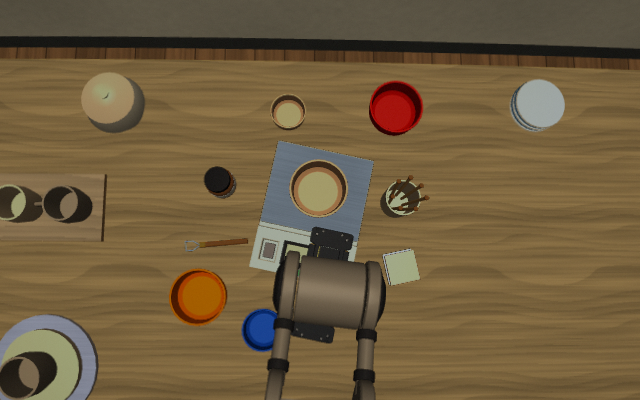

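The top view shows the bowl at about (319,188), which measures 4 mm from the pan's middle. The gripper is over the panel and everything else is unmoved. Next I take one open finger (rear side) over the tare well, with the other hanging free in front of the scale.

Emit:
{"op": "carry_out", "data": {"deltas": [[-1.9,-0.7,0,0,0,0,1],[-1.95,-0.7,0,0,0,0,1],[0,0,3,0,0,0,1],[0,0,3,0,0,0,1],[0,0,3,0,0,0,1],[0,0,3,0,0,0,1],[0,0,0,0,0,0,1],[0,0,0,0,0,0,1]]}}

```text
time: 8.3
tool_pos: [0.4136, -0.012, 0.0962]
tool_rot: [-3.138, 0.0, 1.367]
contact_force: [-0.4, -0.8, 1.1]
opening: 0.0918
grip_force: 0.0
```

Run:
```python
from cell import robot, cams
from h import *
d=cams.read_camera("side"); cv2.imwrite("pics/side2.png",cv2.resize(d["image"][160:310,170:370],None,fx=4,fy=4,interpolation=cv2.INTER_CUBIC))
s=robot.observe(); print(s["tool_pos"],s["tool_rot"],s["opening"])
y=s["tool_rot"][2]; off=s["opening"]/2+.0095; f=s["tool_pos"][:2]+off*np.array([np.sin(y),-np.cos(y)]); print("finger",f)
g=np.array([.4688,-.0234])-f; print("tool shift cm",100*g@np.array([np.cos(y),np.sin(y)]),100*g@np.array([np.sin(y),-np.cos(y)]))
P=np.array([[f[0],f[1],s["tool_pos"][2]-.008],[.4688,-.0234,.054],[.4688,-.0234,.038]])
W=d["world_to_cam"];c=(P@W[:3,:3].T+W[:3,3])*[1,-1,-1]
uv=cv2.projectPoints(c,np.zeros(3),np.zeros(3),K(d),np.array(d["D"]))[0].reshape(-1,2);print((uv-[170,160])*4)
```

```text
[ 0.41480752 -0.01226458  0.09745204] [3.14147856e+00 7.37514351e-05 1.36687147e+00] 0.09195205354033838
finger [ 0.46913405 -0.02349928]
tool shift cm 0.002957289492295635 -0.03472317530657551
[[385.91877659 253.74890025]
 [390.40019558 313.04879438]
 [392.67606359 339.14853137]]
```

View pics/side2.png

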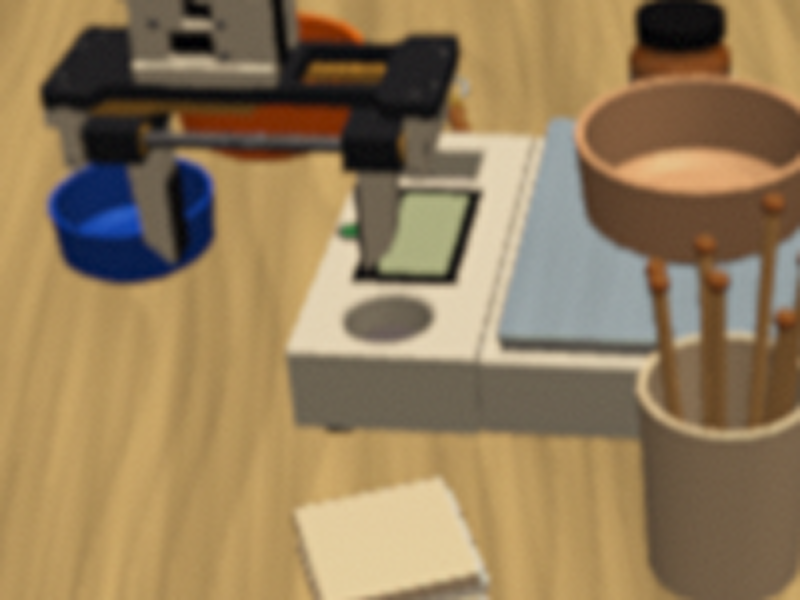

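The finger is above the round well. Its tip centre is near (376,262) and the well is at (388,318), so the tip lies about 3–5 mm too near the scale's front, as the finger tapers. I correct by 3 mm and descend into the well, stopping above the key.

Emit:
{"op": "carry_out", "data": {"deltas": [[0,0.3,0,0,0,0,1],[0,0,1,0,0,0,1],[0,0,1,0,0,0,1],[0,0,0.8,0,0,0,1],[0,0,0.7,0,0,0,1],[0,0,0.5,0,0,0,1],[0,0,0.5,0,0,0,1],[0,0,0,0,0,0,1]]}}

```text
time: 9.02
tool_pos: [0.4171, -0.0127, 0.0512]
tool_rot: [-3.141, 0.0, 1.367]
contact_force: [0.0, 0.4, 0.3]
opening: 0.0916
grip_force: 0.0
```

Run:
```python
from cell import robot, cams
from h import *
d=cams.read_camera("side"); cv2.imwrite("pics/side3.png",cv2.resize(d["image"][160:310,170:370],None,fx=4,fy=4,interpolation=cv2.INTER_CUBIC))
s=robot.observe(); print(s["tool_pos"],s["contact_force"])
```

```text
[ 0.41719688 -0.01276535  0.05151541] [-0.54738353 -0.49195369 -0.47557123]
```

View pics/side3.png

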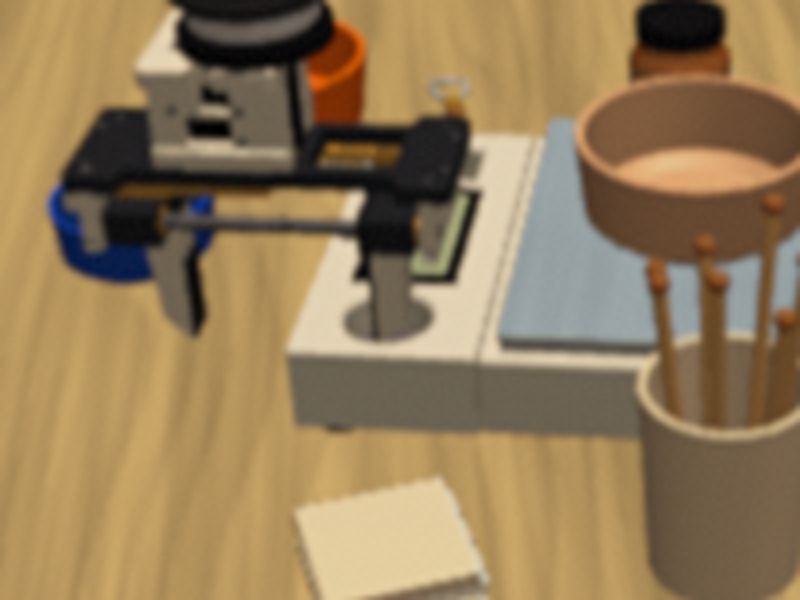

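The fingertip is cleanly inside the round well (tip near (393,340)) with no contact. Now I press down.

Emit:
{"op": "carry_out", "data": {"deltas": [[0,0,0.3,0,0,0,1],[0,0,0.2,0,0,0,1],[0,0,0.2,0,0,0,1],[0,0,0.2,0,0,0,1],[0,0,0.1,0,0,0,1],[0,0,0,0,0,0,1],[0,0,0,0,0,0,1],[0,0,0,0,0,0,1]]}}

```text
time: 9.73
tool_pos: [0.4175, -0.0128, 0.0419]
tool_rot: [3.141, 0.0, 1.367]
contact_force: [-0.4, 0.0, 4.5]
opening: 0.0917
grip_force: 2.1
```

Emit:
{"op": "carry_out", "data": {"deltas": [[0,0,0.1,0,0,0,1],[0,0,0.05,0,0,0,1],[0,0,0,0,0,0,1],[0,0,0,0,0,0,1],[0,0,0,0,0,0,1],[0,0,0,0,0,0,1],[0,0,0,0,0,0,1],[0,0,0,0,0,0,1]]}}

```text
time: 10.4
tool_pos: [0.4176, -0.0129, 0.0409]
tool_rot: [3.14, 0.0, 1.367]
contact_force: [-2.9, 0.2, 13.7]
opening: 0.0917
grip_force: 6.7
```

Emit:
{"op": "carry_out", "data": {"deltas": [[0,0,0,0,0,0,1],[0,0,0,0,0,0,1],[0,0,0,0,0,0,1],[0,0,0,0,0,0,1],[0,0,0,0,0,0,1],[0,0,0,0,0,0,1],[0,0,0,0,0,0,1],[0,0,0,0,0,0,1]]}}

```text
time: 11.07
tool_pos: [0.4176, -0.0129, 0.0409]
tool_rot: [3.14, 0.0, 1.367]
contact_force: [-3.3, 0.1, 12.7]
opening: 0.0917
grip_force: 6.7
```

Emit:
{"op": "carry_out", "data": {"deltas": [[0,0,0,0,0,0,1],[0,0,0,0,0,0,1],[0,0,0,0,0,0,1],[0,0,0,0,0,0,1],[0,0,0,0,0,0,1],[0,0,0,0,0,0,1],[0,0,0,0,0,0,1],[0,0,0,0,0,0,1]]}}

```text
time: 11.73
tool_pos: [0.4176, -0.0128, 0.0409]
tool_rot: [3.14, 0.0, 1.367]
contact_force: [-3.8, 0.5, 12.7]
opening: 0.0915
grip_force: 6.7
```

The key is bottomed at about 13 N and was held for over 1.5 s. I come out straight up.

Emit:
{"op": "carry_out", "data": {"deltas": [[0,0,-0.5,0,0,0,1],[0,0,-1,0,0,0,1],[0,0,-2,0,0,0,1],[0,0,-3,0,0,0,1],[0,0,-3,0,0,0,1],[0,0,-3,0,0,0,1],[0,-2,-2,0,0,0,1],[0,0,0,0,0,0,1]]}}

```text
time: 12.4
tool_pos: [0.3971, -0.0084, 0.1881]
tool_rot: [3.138, 0.0, 1.367]
contact_force: [-0.1, 0.1, 0.6]
opening: 0.0923
grip_force: 0.0
```

Emit:
{"op": "carry_out", "data": {"deltas": [[-3,0,0,0,0,0,1],[-3,0,0,0,0,0,1],[-3,0,0,0,0,0,1],[-3,0,0,0,0,0,1],[-3,0,0,0,0,0,1],[0,0,0,0,0,0,1],[0,0,0,0,0,0,1],[0,0,0,0,0,0,1]]}}

```text
time: 13.07
tool_pos: [0.3669, -0.1551, 0.1844]
tool_rot: [-3.14, -0.001, 1.366]
contact_force: [1.0, 0.6, -0.4]
opening: 0.0916
grip_force: 0.0
```

Run:
```python
from cell import robot, cams
from h import *
t=cams.read_camera("top"); P=cloud(t); p=bowl(t,np.array([.635,.022])); print(len(p),circ(p),p[:,2].mean())
for u,v,s in((337,265,"tare"),(269,250,"power")): print(s,np.median(P[v-4:v+5,u-4:u+5,2]))
s=robot.observe(); print(s["tool_pos"],s["contact_force"])
cv2.imwrite("pics/top3.png",t["image"])
```

```text
489 (array([0.63322604, 0.02318243]), np.float64(0.06065361073079428)) 0.12314849867170768
tare 0.038025157354579966
power 0.03858002593207626
[ 0.36708239 -0.15473376  0.18457068] [ 0.01217341 -0.04078464 -0.6842158 ]
```

View pics/top3.png

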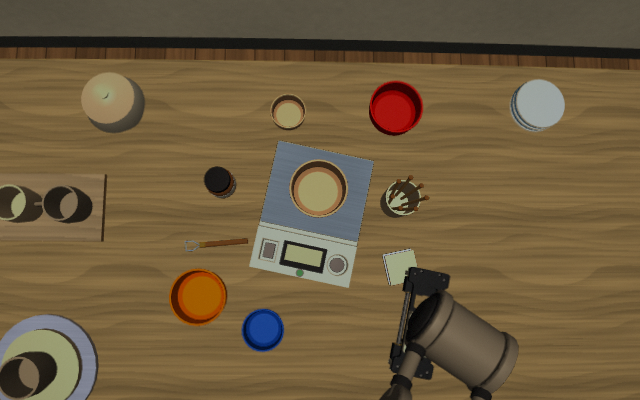

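The bowl is centred at (319,188), about 4 mm from the middle. Both keys are up at 38 mm, the bystanders are in place and the gripper is clear, so I hand in.

```bash
python3 -c "
from cell import robot
print(robot.hand_in())"
```

```text
the job is handed in; nothing more can be done
None
```

The job is handed in; hand_in returned no verdict. By my measurements the bowl stands about 4 mm from the pan's middle, the tare key was held fully down for over 1.5 s and is up again, and I never touched the power key or anything beside the scale.

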